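# Hold the curing lamp over the clip in the slide jig

### The job

A blue visor headband with a clear clip on its front is clamped in the slide jig, ready to be light-cured. Slide the jig by its black knob fully home against the end stop inside the amber guard, and only then take the cordless curing lamp out of its cradle, carry it in over the top of the guard and hold it upright with its window centred on the clip and lined up lengthwise with it, about 10 mm above it. Do not let the lamp touch the jig or the guard, do not bump the guard or disturb the other things on the table, and finish there with the lamp still held steady in the gripper.

Things in the scene. Friction and masses are not known exactly. Their poses are not given: they have to be found in the camera images.
- fixture: Curing station: aluminium base plate 225 x 390 x 12 mm fixed to the table, with two steel rods along it that guide the slide jig. Origin under the plate's centre, on the table; x is across the slide, y the sliding direction towards end stop and guard, z up. With the jig home the clip lies at (0, 115, 77) mm in this frame.
- shuttle (a joint): Position of the slide jig along the fixture's +y, in m: 0 is fully out, 0.110 is home against the end stop (rubber bumpers on a grey block). It starts nearly out. It needs about 3 N to move, plus about 12 N per m/s, and stays where it is left.
- knob (a point): Axis of the jig's upright black knob, 24 mm in diameter, 54 to 104 mm above the table; this point is at 85 mm. The jig's flat dark plate (top at 54 mm) lies below. Moves with the jig; axes as the fixture. Clear of it: headband arms 68 mm off in x; guard 105 mm off in +y when home; two red thumbscrews, 91 mm high, 50 mm ahead in +y and 52 mm to each side.
- clip (a point): Centre of the top face of the clear clip: a plate 50 mm (x) by 12 mm (y), 3 mm thick, on the front seat of the blue headband, 77 mm above the table and 160 mm ahead of the knob in +y. Moves with the jig; axes as the fixture. The headband is clamped: a U of band 172 mm wide, 200 mm long, open towards -y.
- guard: Light guard round the clip's home position: three clear amber panels 4 mm thick, fixed on the station; origin and axes as the fixture. Top edge 145 mm above the table. One along y at x = -108 mm (y 60 to 180); one across at y = 180 (x -108 to 100); one across at y = 60, hanging from 145 down to 100 mm so that the jig slides in beneath it. The +x side is open.
- cradle: Grey charging cradle of the lamp, fixed to the table: base 104 (x) x 64 (y) x 12 mm, with an upright rectangular socket 76 x 36 mm inside, rim 42 mm above the table, socket floor at 12 mm. Origin at the centre of the underside. It stands either left or right of the station.
- lamp_grip (a point): Centre of the lamp's orange handle: 42 mm (x) by 34 mm (y), from 85 mm above the window to the lamp's top at 135 mm; this point is 110 mm above the window. Below it a grey neck 44 x 30 mm and a black head 70 (x) x 30 (y) x 40 mm high. z points up along the lamp; it stands head down, 30 mm deep in its cradle, and comes straight up.
- lamp_window (a point): Centre of the flat rectangular window in the lamp's underside, 64 mm (x) by 24 mm (y); the lowest point of the lamp, 110 mm straight below the handle's centre; axes as the lamp.
- clip_tray: Green open tray 130 x 90 x 35 mm with spare clear clips, loose; it stands on the side of the station where the cradle is not. Origin under its centre.
- cutters: Side cutters with red handles, 145 mm long, lying loose. Origin under the pivot.
- glasses: Amber safety glasses, 145 mm wide, 130 mm deep, 45 mm high, standing loose. Origin at the nose bridge, on the table.
- primer_bottle: Closed amber bottle, 42 mm in diameter, 105 mm high, standing loose. Origin under its centre.
- tape_roll: Yellow tape roll 90 mm in diameter, 19 mm high, lying loose. Origin under its centre.
- headband_stack: Bundle of four blue headbands, 172 x 192 x 81 mm, loose. Origin on the table at the middle of the U.
- finished_headband: One blue headband with its clip, 172 x 200 x 23 mm, lying loose. Origin on the table at the middle of the U.
- lamp: The whole cordless curing lamp, 0.25 to 0.42 kg, standing in its cradle (see its handle and window points). Origin at the centre of its window, axes as the lamp. It lights by itself when lifted out.
Things that resemble listed ones, but are neither listed nor needed, are in the scene too. Leave any yellow look-alike of the lamp alone.

How it is judged:
On the way, in this order (a step that is already met when the one before it is completed fails the run):
1. the jig is fully home against its stop (within 3 mm) while the lamp is still in its cradle (value of joint shuttle above 0.107 m and height (world z) of lamp_window below 0.025 m and horizontal distance between lamp_window and cradle below 0.02 m), for 0.2 s.
2. the lamp's window has been lifted above the height of the guard's top edge (height (world z) of lamp_window above 0.145 m).
At the end, for the whole second after the job is handed in: The jig is home (within 3 mm of its stop); the lamp is held still in the gripper, upright within 7 degrees, touching nothing else, its window 4 to 18 mm above the clip's top face, centred within 7 mm and lengthwise in line within 8 degrees (either way round) (value of joint shuttle above 0.107 m and z of lamp_window in the frame of clip between 0.004 and 0.018 m and horizontal distance between lamp_window and clip below 0.007 m and angle between the x axis of lamp_window and the x axis of clip, either way round below 0.14 rad and angle between lamp_grip's own z axis and vertical below 0.12 rad and linear speed of lamp below 0.02 m/s and contact force between the fingers and lamp above 2 N and contact force between lamp and fixture below 0.2 N); the arm keeps its last pose, push and grip.
It fails at once if the lamp touches the jig, the headband, the station or its guard (contact force between lamp and fixture above 1 N).
It fails at once if the robot bumps the guard (contact force between any of the arm, the fingers and guard above 2 N).
It fails at once if a bystander is moved by more than 20 mm (distance of any of tape_roll, primer_bottle, headband_stack, finished_headband, cutters, glasses, clip_tray from where it was at the start of the episode above 0.02 m).
It also fails if it takes over 54 s, if anything falls off the work surface, if the arm or the gripper's body presses on something with over 40 N, if the wrist force passes 120 N, or if a joint passes its speed limit or range.

### The arm

A 6-joint arm with a two-finger parallel gripper is mounted at the origin on the work surface. World frame = base frame: x ahead of the robot, y to its left, z up, the work surface at z = 0. Lengths are in m, angles in rad, forces in N, time in s.
With the tool pointing down it reaches from about 0.3 to 0.875 m from the base axis. Payload 6.4 kg.
Tool frame: the origin (TCP) lies between the finger pads; the fingertips stand ctrl.tip_reach ahead of it and the grasp point (between the pads) lies 11 mm behind it (ctrl.tip_reach is the distance from the TCP to the fingertips, in m); z points along the fingers, x is the direction in which the jaws open and shut, and the axes are right-handed (so a half turn about z gives the same grasp; the last joint's range is limited). The gripper opens to 85 mm and grips with 20 to 120 N. Pads are 22 mm wide; open, the fingers measure 114 mm over their backs; the gripper's body (76 mm by 85 mm) begins 54 mm behind the grasp point. The pads swing forward as they close: fully open they stand 13 mm farther back than shut.
Start: joints at [-1.522, 0.181, 1.607, -0, 1.354, -0.206], TCP at [0.145, -0.556, 0.239] pointing down, gripper open.
Joint ranges: [-2.99, 2.99], [-0.89, 2.07], [0.3, 2.58], [-1.14, 4.28], [0, 2.63], [-3.12, 3.12]. Speed limits (rad/s): [2.57, 2.57, 3.01, 3.14, 3.14, 3.14].

### API

Orientations are given as a unit quaternion [w, x, y, z].
In Python, from bench import telemetry, viewer, ticket, nets, ctrl gives the robot as it stands.
- The arm moves only by the tool step_arm, never from a script. Its argument "plan" is a list of rows, each a list of 2 entries, a list of its own where there are three numbers: the shift along the tool's x, y, z in m, then the turn, a rotation vector about the tool's x, y, z in degrees. A call has 1 to 5 rows; each row is the pose to reach, as a shift and turn from the pose commanded when the call began, along the tool's axes at that moment; what a row does not reach only later rows make up. A row lasts 1/10 s, in which the tool goes at most 50 mm and 8.59 degrees, less where a joint would pass 70% of its speed; a pose out of reach is approached as far as the arm can. A call with a gripper value outside its range is refused whole. "fingers" is the opening in per cent of the stroke, from 0 (shut) to 100 (fully open), set as the call begins (left out, the last holds). The fingers move at their own pace and stop on an object; the grip force is fixed at half the most. Time passes only in rows, so rows that repeat a pose let the fingers close. It gives the time, the measured TCP pose, the force and the opening at its end, in the units of the state.
- telemetry.get_obs(): the state, without advancing time (a new reading comes with each control period).
- viewer.camera(name): name is "scene" or "top"; returns the picture (420x560x3 uint8, red, green, blue); there is no depth.
- viewer.get_calibration(name): a dict with "K" (3x3 intrinsics, pixels), "origin" and "orientation" of the camera in the world. Camera axes: x right, y up, looking along -z (the intrinsics and any distortion apply to the point x, -y, -z); pixel columns grow to the right and rows downward; lengths in m; the calibration is good to about 2 mm. A picture is of the moment at which its call begins. get_calibration takes no time and is no camera call.
- ticket.hand_in(): hands the job in, once; it reports no verdict.
Trained networks look in the newest picture that a camera, given by its name, has taken for a name from the list of things; names that differ only in an ending like _2 or _b are one class to them, and where a whole thing is asked for, a point or a joint stands for the part that bears it (a point fixed in the world has none). Each returns a list of dicts, best first, with "score" (0 to 1); they miss things now and then, are a little off and sometimes report something else, mostly with a low value. They report only what shows in the picture. A call takes as long as a camera call. They do not tell look-alikes from the thing itself.
- nets.boxes_of(thing, camera): "extent" ([left, top, right, bottom] in pixels, round what is visible of it).
The state is a dict: "time_s": time; "q": joint angles; "dq": joint speeds; "joint_efforts": joint torques, N m; "eef_pos": TCP position; "eef_rot": TCP orientation; "wrist_force": force on the tool from outside, world axes, zero at the start; "torque": the same for the moment, N m; "opening": opening from 0.0 (shut) to 1.0 (fully open).
Only numpy, scipy, OpenCV 4.12 (cv2) and the standard library are available. Lean on these libraries where they do the work, as an engineer would, in place of code of your own. Each camera call takes 0.05 s, during which the arm holds its last target.

## Working session

There is one attempt and no reset: what is moved stays moved. The work goes in short steps, Python scripts to look and compute and a tool call to move; the robot and the scene stay as the last step left them, time stands still between calls to the robot, and variables do not carry over. Pictures are saved under pics/ and viewed, and the job is handed in when it is done.

Besides the shell and the picture viewer there is one more tool, called after "Emit:" by a JSON object that holds its "fn" and its "kwargs". step_arm: Moves the arm, as the interface text tells. Its arguments: {"type":"object","properties":{"plan":{"type":"array"},"fingers":{"type":"number"}},"required":["plan"]}

```bash
mkdir -p pics; ls; python3 - <<'E'
from bench import telemetry, viewer, ticket, nets, ctrl
import cv2
print(telemetry.get_obs()); print(ctrl.tip_reach)
for n in ("scene","top"):
    im=viewer.camera(n); cv2.imwrite(f"pics/{n}0.png",cv2.resize(im[:,:,::-1],(800,600),interpolation=cv2.INTER_CUBIC))
    print(n,viewer.get_calibration(n))
    for t in ["fixture","knob","clip","guard","cradle","lamp_grip","lamp","clip_tray"]:
        print(t,[(round(d['score'],2),[round(float(v)) for v in d['extent']]) for d in nets.boxes_of(t,n)][:3])
E
```

```text
pics
{'time_s': 0.0, 'q': array([-1.52231620e+00,  1.81548463e-01,  1.60798596e+00,  1.34739294e-05,
        1.35379575e+00, -2.06289418e-01]), 'dq': array([ 1.67550945e-03, -1.33911480e-03,  8.10587781e-04, -1.16663661e-04,
       -7.67891423e-05,  8.20934219e-04]), 'joint_efforts': array([-1.33171612e-03, -4.44873726e+01, -3.51338446e+01, -3.38167310e-04,
        9.09426453e-03, -1.48156943e-05]), 'eef_pos': array([ 0.14491369, -0.5558957 ,  0.23839062]), 'eef_rot': array([-6.65084934e-04,  7.91207506e-01, -6.11547159e-01, -5.58969129e-04]), 'wrist_force': array([ 0.26388682, -0.52997362, -0.36591549]), 'torque': array([-0.02669088, -0.01655292,  0.02796917]), 'opening': 0.9995675487722838}
0.008
scene {'K': array([[479.20048315,   0.        , 283.0671666 ],
       [  0.        , 479.20048315, 207.00978188],
       [  0.        ,   0.        ,   1.        ]]), 'origin': array([ 1.07236343, -0.63110199,  1.36477374]), 'orientation': array([0.9004581 , 0.25574843, 0.09736814, 0.3380642 ])}
fixture [(0.88, [228, 124, 352, 260])]
knob [(0.87, [243, 166, 324, 235])]
clip [(0.9, [238, 16
[... 466 characters left out ...]
 , 404.7644685 , 204.96586022],
       [  0.        ,   0.        ,   1.        ]]), 'origin': array([ 0.46569778, -0.05963057,  1.07577141]), 'orientation': array([-0.70292731, -0.04152511,  0.02203723,  0.70970644])}
fixture [(0.65, [172, 180, 334, 274])]
knob [(0.71, [230, 186, 322, 264])]
clip [(0.88, [230, 185, 317, 265])]
guard [(0.83, [168, 182, 235, 271])]
cradle [(0.89, [396, 227, 428, 268]), (0.72, [408, 233, 437, 261])]
lamp_grip [(0.61, [409, 231, 438, 265]), (0.6, [445, 248, 491, 279]), (0.58, [357, 206, 384, 237])]
lamp [(0.97, [360, 207, 387, 235]), (0.56, [407, 233, 432, 260]), (0.55, [447, 248, 486, 278])]
clip_tray [(0.85, [102, 213, 145, 263]), (0.6, [409, 232, 438, 262])]
```

View pics/scene0.png

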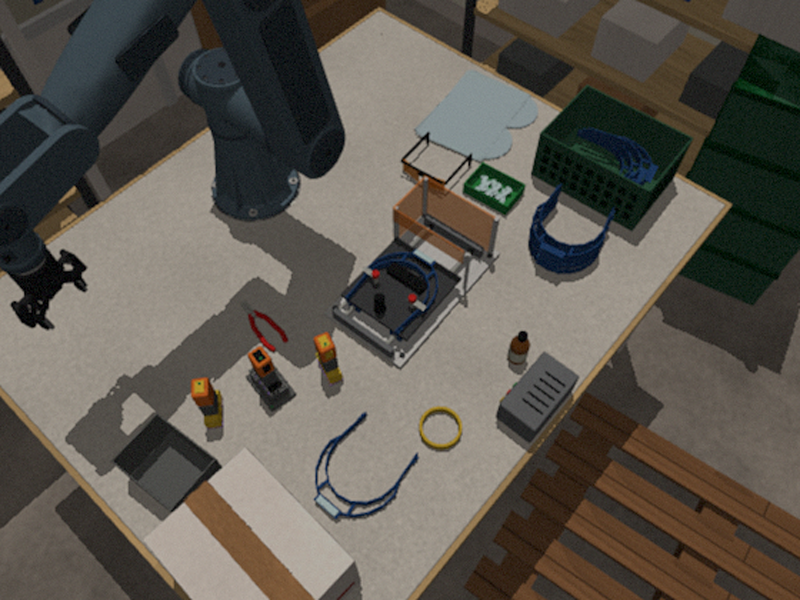

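View pics/top0.png

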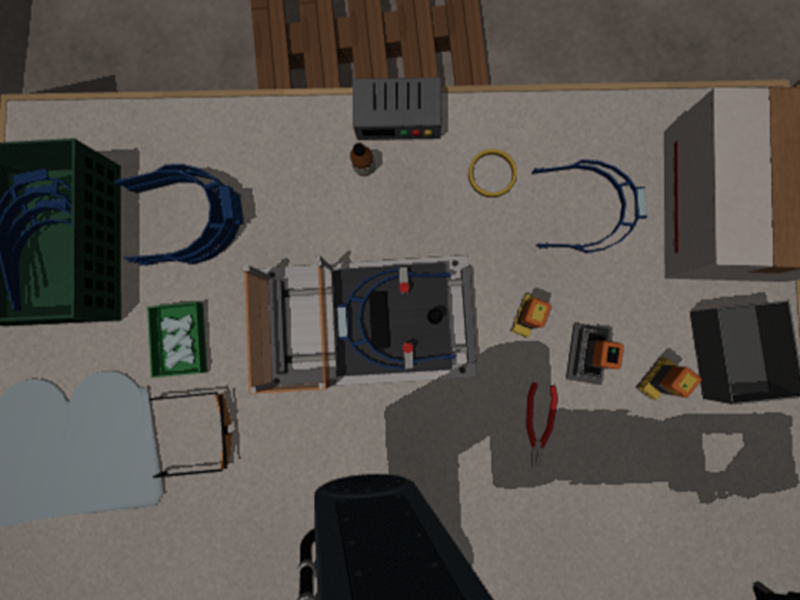

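```bash
cat > h.py <<'E'
import numpy as np, cv2
from scipy.spatial.transform import Rotation as R
from bench import telemetry, viewer, ticket, nets, ctrl
C={n:viewer.get_calibration(n) for n in ("scene","top")}
def rot(q): return R.from_quat(np.roll(np.asarray(q),-1)).as_matrix()
def proj(n,P):
    c=C[n]; p=(np.atleast_2d(P)-c["origin"])@rot(c["orientation"]); p=p*[1,-1,-1]
    u=p@c["K"].T; return u[:,:2]/u[:,2:]
def back(n,uv,z):
    c=C[n]; d=rot(c["orientation"])@(np.linalg.inv(c["K"])@[uv[0],uv[1],1]*[1,-1,-1])
    return c["origin"]+d*(z-c["origin"][2])/d[2]
def crop(n,im,box,fn,s=8,pts=[]):
    l,t,r,b=box; o=cv2.resize(np.ascontiguousarray(im[t:b,l:r,::-1]),None,fx=s,fy=s,interpolation=cv2.INTER_CUBIC)
    for P in pts:
        u=[tuple(int(v) for v in ((x-[l,t]+.5)*s)) for x in proj(n,P)]
        for a,c in zip(u,u[1:]): cv2.line(o,a,c,(255,0,255),1)
        if len(u)==1: cv2.circle(o,u[0],3,(255,0,255),1)
    cv2.imwrite(fn,o)
E
python3 - <<'E'
from h import *
im=viewer.camera("top"); np.save("top0.npy",im)
crop("top",im,(160,170,350,285),"pics/t_fix.png",4)
crop("top",im,(345,185,505,295),"pics/t_lamp.png",5)
im=viewer.camera("scene"); np.save("scene0.npy",im)
crop("scene",im,(220,110,370,265),"pics/s_fix.png",5 if 0 else 4)
crop("scene",im,(120,220,250,310),"pics/s_lamp.png",6)
E
```

```text
(no output)
```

View pics/t_fix.png

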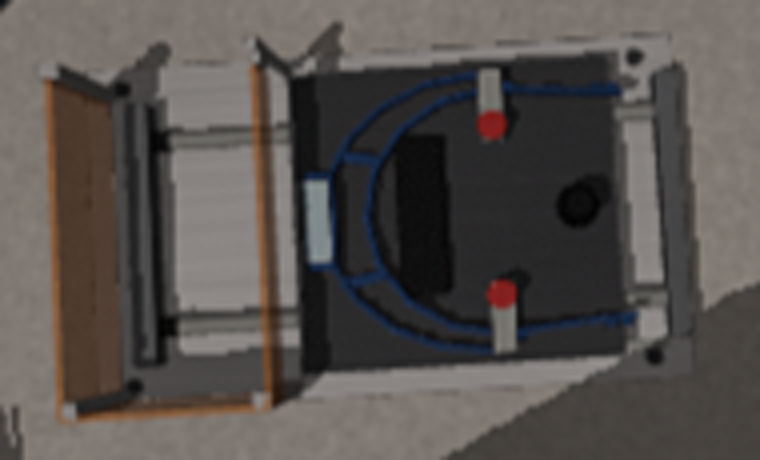

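View pics/t_lamp.png

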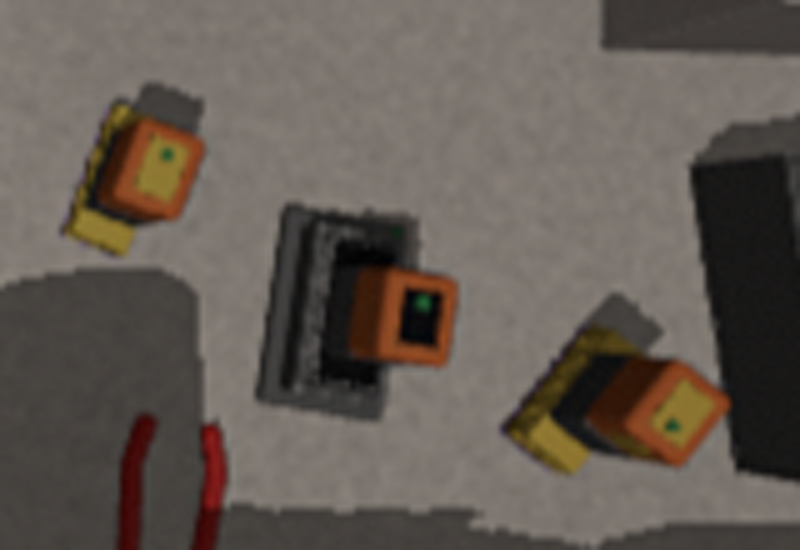

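View pics/s_fix.png

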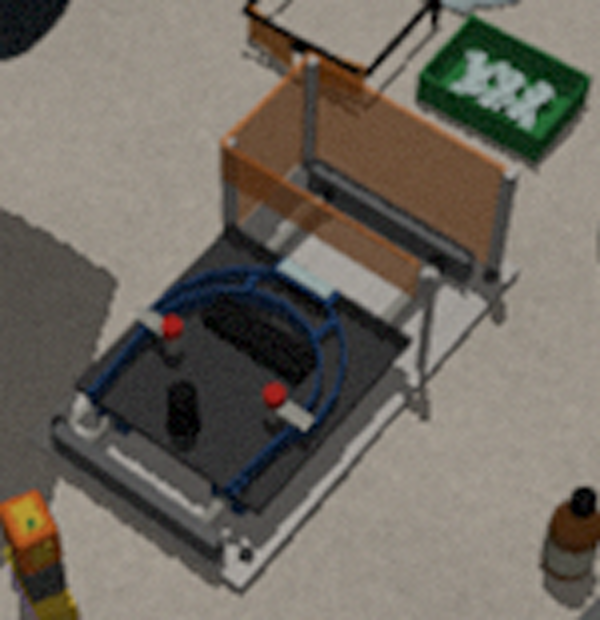

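View pics/s_lamp.png

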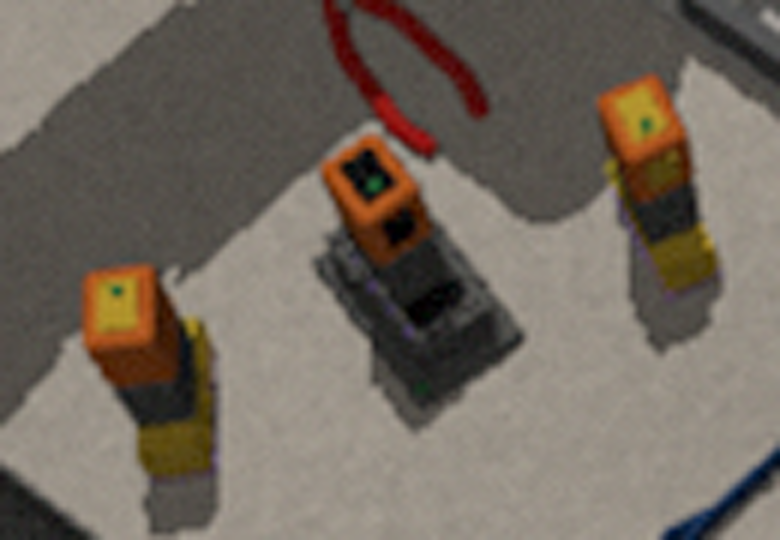

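The three candidates for the lamp in the top image are the yellow look-alikes at (375,218) and (477,267), and the one at (425,248). The last has a black head and stands in the grey cradle, so it is the real lamp. The jig's knob is at about (304,221).

```bash
cat > fit0.py <<'E'
from h import *
from scipy.optimize import least_squares
def px(l,t,s,L): return np.array([[l+a/s-.5,t+b/s-.5] for a,b in L])
def T(p,P): 
    c,s=np.cos(p[2]),np.sin(p[2]); P=np.atleast_2d(P); return np.c_[p[0]+c*P[:,0]-s*P[:,1],p[1]+s*P[:,0]+c*P[:,1],P[:,2]]
G=[(-.108,.180,.145),(.1,.18,.145),(-.108,.06,.145),(.1,.06,.145)]
def J(s): 
    y=.115-.11+s
    return [(0,y-.160,.104),(.052,y-.11,.091),(-.052,y-.11,.091),(0,y,.077)]
tu=px(160,170,4,[(68,410),(50,70),(262,400),(254,45),(579,205),(492,124),(502,293),(320,223)])
su=px(220,110,4,[(312,60),(514,175),(230,142),(430,272),(182,392),(274,393),(172,325),(308,280)])
def res(p):
    P=T(p,G+J(p[3])); return np.r_[(proj("top",P)-tu).ravel(),(proj("scene",P)-su).ravel()]
r=least_squares(res,[.45,0.05,0,0.005],loss='soft_l1'); print("fix",r.x.round(4)); print(res(r.x).reshape(2,-1,2).round(1))
f=r.x; print("knob",T(f,J(f[3])).round(4)); print("home clip",T(f,[(0,.115,.077)]).round(4))
H=[(a,b,.147) for a,b in [(.021,.017),(.021,-.017),(-.021,-.017),(-.021,.017)]]
B=[(a,b,.012) for a,b in [(.052,.032),(-.052,.032),(-.052,-.032)]]
tl=px(345,185,5,[(383,268),(458,277),(443,366),(372,361),(285,203),(258,400),(380,418)])
sl=px(120,220,6,[(420,188),(370,220),(323,170),(372,135)])
def res2(p):
    P=T(p,H+B); return np.r_[(proj("top",P)-tl).ravel(),(proj("scene",P[:4])-sl[[0,1,2,3]]).ravel()]
r=least_squares(res2,[.45,-.3,-.1],loss='soft_l1'); print("lamp",r.x.round(4)); print(res2(r.x).reshape(-1,2).round(1))
l=r.x
im=np.load("top0.npy")
F=lambda L:T(f,L+L[:1]); 
BX=lambda a,b,z:[(a,b,z),(-a,b,z),(-a,-b,z),(a,-b,z)]
pf=[F(BX(.1125,.195,.012)),T(f,G)[[1,0,2,3]]]+[T(f,[j]) for j in J(f[3])]+[F([(a,b+.005+f[3],c) for a,b,c in BX(.025,.006,.077)])]
pl=[T(l,x+x[:1]) for x in (H,BX(.052,.032,.012),BX(.052,.032,0),BX(.038,.018,.042))]
crop("top",im,(160,170,350,285),"pics/t_fix2.png",4,pf); crop("top",im,(385,215,455,285),"pics/t_lamp2.png",8,pl)
im=np.load("scene0.npy")
crop("scene",im,(220,110,370,265),"pics/s_fix2.png",4,pf); crop("scene",im,(160,230,220,300),"pics/s_lamp2.png",8,pl)
E
python3 fit0.py; python3 - <<'E'
import cv2,numpy as np
a=[cv2.imread(f"pics/{n}2.png") for n in ("t_fix","s_fix","t_lamp","s_lamp")]
def pair(x,y,o):
    h=max(x.shape[0],y.shape[0]); z=[cv2.copyMakeBorder(i,0,h-i.shape[0],0,0,0) for i in (x,y)]
    m=np.hstack(z); k=min(800/m.shape[1],600/m.shape[0]); cv2.imwrite(o,cv2.resize(m,None,fx=k,fy=k))
pair(a[2],a[3],"pics/lamps.png")
E
```

```text
fix [0.5097 0.0411 0.0482 0.03  ]
[[[-1.7  2.2]
  [-0.1 -2.6]
  [ 1.9  1.8]
  [-0.   0.6]
  [ 0.2 -0.3]
  [ 0.1  0.2]
  [ 0.   0.5]
  [ 0.1 -0.5]]

 [[ 0.4 -1. ]
  [ 1.2  0.7]
  [-1.6  0.5]
  [ 0.4  0.5]
  [ 0.2  0.1]
  [ 0.4  0.2]
  [ 0.3 -0. ]
  [ 0.1 -0.1]]]
knob [[ 0.5157 -0.0837  0.104 ]
 [ 0.5653 -0.0313  0.091 ]
 [ 0.4614 -0.0363  0.091 ]
 [ 0.508   0.0761  0.077 ]]
home clip [[0.5042 0.156  0.077 ]]
lamp [ 0.449  -0.3602 -0.1574]
[[ 0.2 -0.7]
 [ 0.2 -0.3]
 [ 1.1  0.4]
 [ 0.1 -0.9]
 [-0.7  0.1]
 [-0.3  0.6]
 [ 0.1  0.7]
 [ 1.3 -0.2]
 [-0.4  1.4]
 [-0.8 -0.5]
 [ 1.1 -1.5]]
```

View pics/t_fix2.png

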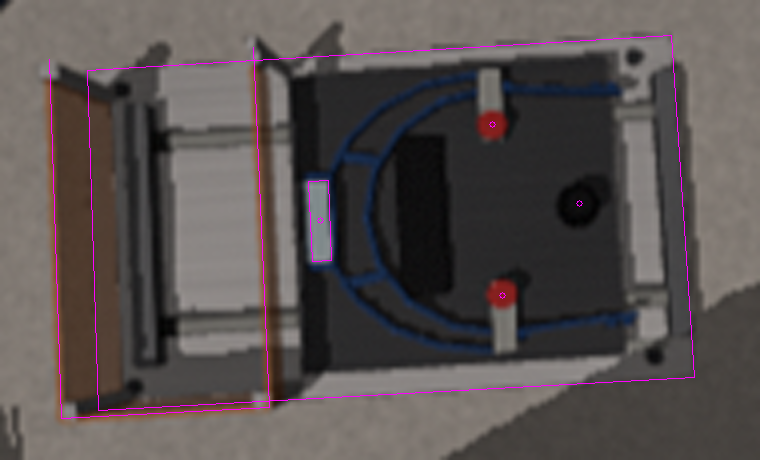

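View pics/s_fix2.png

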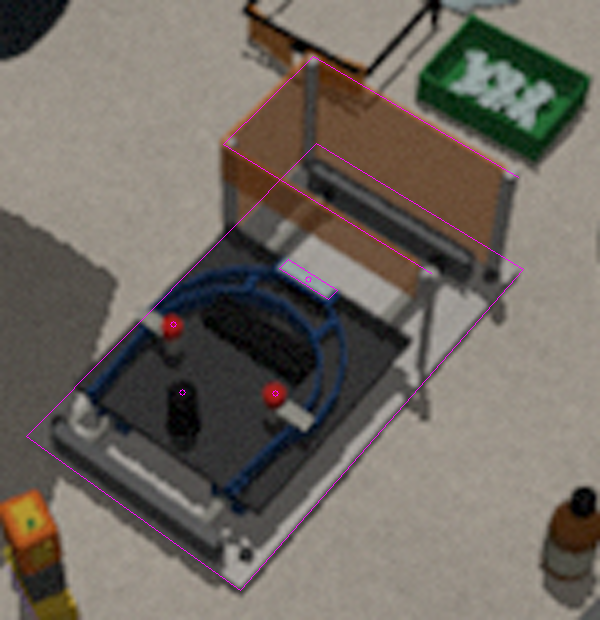

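View pics/lamps.png

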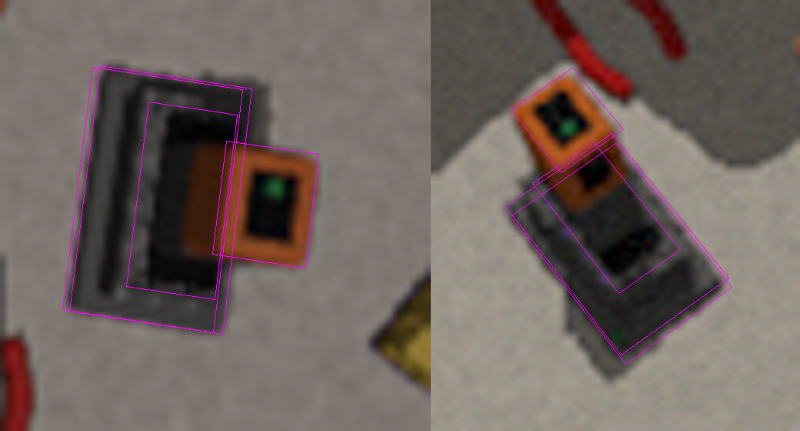

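```bash
cat >> h.py <<'E'
def goal(p,yaw):  # tool down, jaw axis (tool x) at world yaw
    o=telemetry.get_obs(); p0=o["eef_pos"]; R0=rot(o["eef_rot"])
    best=None
    for k in (0,np.pi):
        c,s=np.cos(yaw+k),np.sin(yaw+k); Rt=np.array([[c,s,0],[s,-c,0],[0,0,-1]])
        rv=np.degrees(R.from_matrix(R0.T@Rt).as_rotvec())
        if best is None or np.linalg.norm(rv)<np.linalg.norm(best): best=rv
    print("t",round(o["time_s"],2),"pos",p0.round(4),"jawyaw",round(np.degrees(np.arctan2(R0[1,0],R0[0,0])),2),"tilt",round(np.degrees(np.arccos(-R0[2,2])),2),"F",o["wrist_force"].round(1),"op",round(o["opening"],3),"q",o["q"].round(2))
    print("shift",(R0.T@(np.array(p)-p0)).round(4).tolist(),"turn",best.round(2).tolist())
E
python3 - <<'E'
from h import *
print("lookalikes", back("top",(375.5,218),.135).round(3), back("top",(480,266),.135).round(3), back("scene",(147,268),.135).round(3), back("scene",(227,238),.135).round(3))
goal([.516,-.084,.20],.048)
E
```

```text
lookalikes [ 0.518 -0.247  0.135] [ 0.407 -0.48   0.135] [ 0.414 -0.462  0.135] [ 0.516 -0.247  0.135]
t 1.0 pos [ 0.1449 -0.5564  0.2393] jawyaw -75.4 tilt 0.0 F [-0.2  0.1  0.1] op 1.004 q [-1.52  0.18  1.61 -0.    1.35 -0.21]
shift [-0.3637, -0.4782, 0.0393] turn [0.0, 0.0, -78.15]
```

Emit:
{"fn": "step_arm", "kwargs": {"plan": [[[-0.364,-0.478,0.0],[0,0,-78.1]],[[-0.364,-0.478,0.0],[0,0,-78.1]],[[-0.364,-0.478,0.0],[0,0,-78.1]],[[-0.364,-0.478,0.0],[0,0,-78.1]],[[-0.364,-0.478,0.0],[0,0,-78.1]]], "fingers": 60}}

```text
time_s: 1.5
eef_pos: [0.3001, -0.3582, 0.2395]
eef_rot: [0.0, 0.961, -0.277, 0.0]
wrist_force: [1.1, -0.4, 0.5]
opening: 0.601
```

```bash
python3 -c "
from h import *
goal([.516,-.084,.20],.048)"
```

```text
t 1.5 pos [ 0.3001 -0.3582  0.2395] jawyaw -32.11 tilt 0.04 F [ 1.1 -0.4  0.5] op 0.601 q [-1.13 -0.07  1.87  0.    1.34 -0.57]
shift [0.0371, -0.347, 0.0394] turn [0.03, -0.03, -34.86]
```

Emit:
{"fn": "step_arm", "kwargs": {"plan": [[[0.037,-0.347,0.0],[0,0,-34.9]],[[0.037,-0.347,0.0],[0,0,-34.9]],[[0.037,-0.347,0.0],[0,0,-34.9]],[[0.037,-0.347,0.0],[0,0,-34.9]],[[0.037,-0.347,0.0],[0,0,-34.9]]]}}

```text
time_s: 2.0
eef_pos: [0.456, -0.1623, 0.2397]
eef_rot: [0.0, 1.0, 0.024, 0.0]
wrist_force: [0.8, -1.2, -0.1]
opening: 0.605
```

```bash
python3 -c "
from h import *
goal([.516,-.084,.20],.048)"
```

```text
t 2.0 pos [ 0.456  -0.1623  0.2397] jawyaw 2.72 tilt 0.06 F [ 0.8 -1.2 -0.1] op 0.605 q [-0.59 -0.03  1.83 -0.    1.34 -0.64]
shift [0.0636, -0.0754, 0.0397] turn [0.04, -0.05, -0.03]
```

Emit:
{"fn": "step_arm", "kwargs": {"plan": [[[0.0636,-0.0754,0.035],[0,0,0]],[[0.0636,-0.0754,0.035],[0,0,0]],[[0.0636,-0.0754,0.035],[0,0,0]],[[0.0636,-0.0754,0.07],[0,0,0]],[[0.0636,-0.0754,0.07],[0,0,0]]]}}

```text
time_s: 2.5
eef_pos: [0.5125, -0.0847, 0.1655]
eef_rot: [-0.001, 1.0, 0.022, -0.004]
wrist_force: [-0.7, 0.2, -0.1]
opening: 0.599
```

```bash
python3 -c "
from h import *
goal([.516,-.084,.076],.048)
im=viewer.camera('scene'); crop('scene',im,(200,90,370,240),'pics/s1.png',4)
im=viewer.camera('top'); crop('top',im,(200,150,370,300),'pics/t1.png',4)"
```

```text
t 2.5 pos [ 0.5125 -0.0847  0.1655] jawyaw 2.53 tilt 0.44 F [-0.7  0.2 -0.1] op 0.599 q [-0.39  0.14  1.81 -0.    1.2  -0.44]
shift [0.0042, -0.0003, 0.0895] turn [-0.17, 0.41, -0.22]
```

View pics/s1.png

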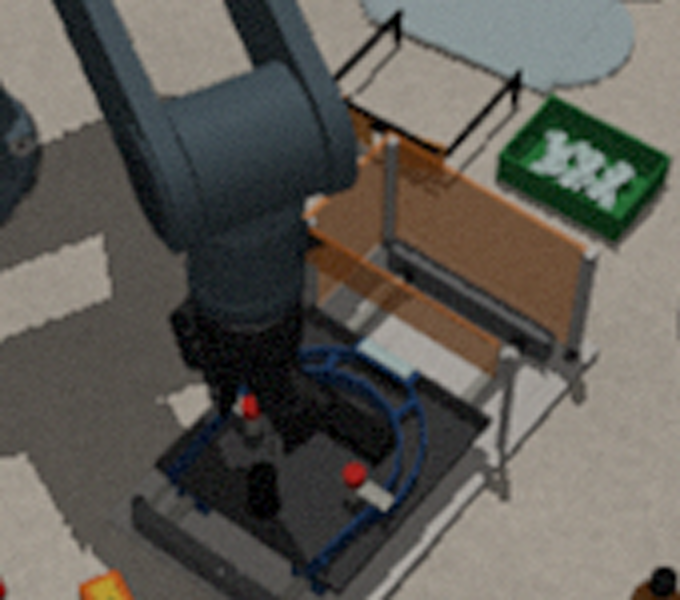

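```bash
python3 -c "
from h import *
im=viewer.camera('scene'); p=telemetry.get_obs()['eef_pos']
crop('scene',im,(200,90,370,240),'pics/s1b.png',4,[np.array([p]),np.array([p-[0,0,.008]]),np.array([[.5157,-.0837,.104]]),np.array([[.5157,-.0837,.104],p])])"
```

```text
(no output)
```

View pics/s1b.png

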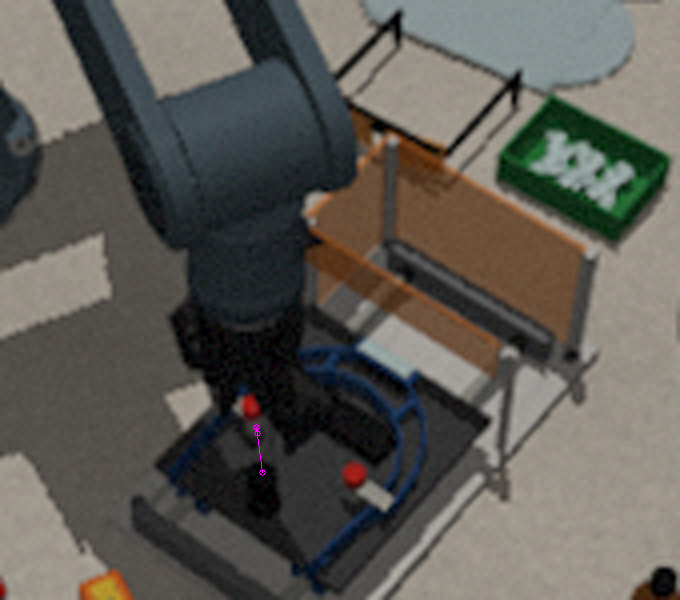

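View pics/t1.png

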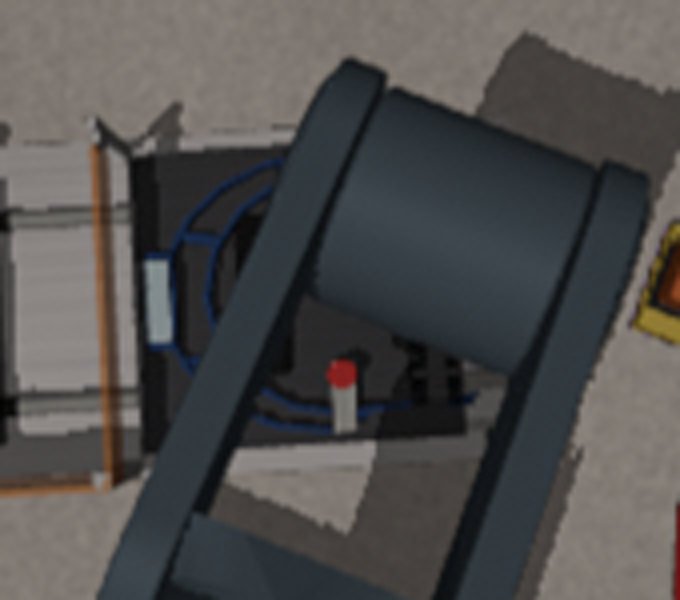

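Emit:
{"fn": "step_arm", "kwargs": {"plan": [[[0.0005,0.0,0.04],[0,0,0]],[[0.0005,0.0,0.085],[0,0,0]],[[0.0005,0.0,0.085],[0,0,0]],[[0.0005,0.0,0.085],[0,0,0]],[[0.0005,0.0,0.085],[0,0,0]]]}}

```text
time_s: 3.15
eef_pos: [0.5178, -0.0872, 0.0874]
eef_rot: [0.001, 1.0, 0.021, 0.002]
wrist_force: [0.4, -0.1, 0.6]
opening: 0.598
```

```bash
python3 -c "
from h import *
goal([.516,-.084,.076],.048)"
```

```text
t 3.15 pos [ 0.5178 -0.0872  0.0874] jawyaw 2.44 tilt 0.27 F [ 0.4 -0.1  0.6] op 0.598 q [-0.39  0.26  1.85  0.    1.02 -0.44]
shift [-0.0017, -0.0033, 0.0114] turn [0.11, -0.25, -0.31]
```

Emit:
{"fn": "step_arm", "kwargs": {"plan": [[[-0.0015,-0.003,0.009],[0,0,-0.3]],[[-0.0015,-0.003,0.009],[0,0,-0.3]],[[-0.0015,-0.003,0.009],[0,0,-0.3]]]}}

```text
time_s: 3.45
eef_pos: [0.5143, -0.083, 0.0759]
eef_rot: [0.0, 1.0, 0.024, 0.0]
wrist_force: [0.3, 0.6, 0.8]
opening: 0.597
```

Emit:
{"fn": "step_arm", "kwargs": {"plan": [[[0,0,0],[0,0,0]],[[0,0,0],[0,0,0]],[[0,0,0],[0,0,0]],[[0,0,0],[0,0,0]],[[0,0,0],[0,0,0]]], "fingers": 0}}

```text
time_s: 3.95
eef_pos: [0.5153, -0.0833, 0.076]
eef_rot: [0.0, 1.0, 0.024, 0.001]
wrist_force: [5.7, 1.9, 1.0]
opening: 0.26
```

```bash
python3 -c "
from h import *
goal([.516,-.084,.076],.048)"
```

```text
t 3.95 pos [ 0.5153 -0.0833  0.076 ] jawyaw 2.77 tilt 0.15 F [5.7 1.9 1. ] op 0.26 q [-0.39  0.28  1.86  0.    1.   -0.44]
shift [0.0006, 0.0008, -0.0] turn [0.03, -0.15, 0.02]
```

Emit:
{"fn": "step_arm", "kwargs": {"plan": [[[0,-0.015,0],[0,0,0]],[[0,-0.03,0],[0,0,0]],[[0,-0.045,0],[0,0,0]],[[0,-0.058,0],[0,0,0]],[[0,-0.068,0],[0,0,0]]]}}

```text
time_s: 4.45
eef_pos: [0.5116, -0.0152, 0.0759]
eef_rot: [0.001, 1.0, 0.024, 0.001]
wrist_force: [3.4, -3.2, 3.4]
opening: 0.263
```

```bash
python3 -c "
from h import *
goal([.516,-.084,.076],.048)"
```

```text
t 4.45 pos [ 0.5116 -0.0152  0.0759] jawyaw 2.79 tilt 0.13 F [ 3.4 -3.2  3.4] op 0.263 q [-0.26  0.26  1.89 -0.    1.   -0.31]
shift [0.001, 0.069, 0.0] turn [0.08, -0.1, 0.04]
```

Moving well, friction about 3–5 N. Creep on to the stop.

Emit:
{"fn": "step_arm", "kwargs": {"plan": [[[0,-0.004,0],[0,0,0]],[[0,-0.007,0],[0,0,0]],[[0,-0.01,0],[0,0,0]],[[0,-0.012,0],[0,0,0]],[[0,-0.012,0],[0,0,0]]]}}

```text
time_s: 4.95
eef_pos: [0.511, -0.0033, 0.0759]
eef_rot: [0.0, 1.0, 0.024, 0.001]
wrist_force: [3.6, 0.1, 5.8]
opening: 0.265
```

Emit:
{"fn": "step_arm", "kwargs": {"plan": [[[0,-0.002,0],[0,0,0]],[[0,-0.004,0],[0,0,0]],[[0,-0.004,0],[0,0,0]]]}}

```text
time_s: 5.25
eef_pos: [0.511, -0.0027, 0.076]
eef_rot: [0.003, 1.0, 0.024, 0.001]
wrist_force: [2.9, -16.4, 3.2]
opening: 0.263
```

Emit:
{"fn": "step_arm", "kwargs": {"plan": [[[0,-0.001,0],[0,0,0]],[[0,-0.001,0],[0,0,0]],[[0,-0.001,0],[0,0,0]]]}}

```text
time_s: 5.55
eef_pos: [0.511, -0.0027, 0.076]
eef_rot: [0.003, 1.0, 0.024, 0.001]
wrist_force: [3.3, -20.9, 3.6]
opening: 0.263
```

Emit:
{"fn": "step_arm", "kwargs": {"plan": [[[0,0,0],[0,0,0]],[[0,0,0],[0,0,0]],[[0,0,0],[0,0,0]],[[0,0,0],[0,0,0]]], "fingers": 60}}

```text
time_s: 5.95
eef_pos: [0.5092, 0.0024, 0.0747]
eef_rot: [-0.0, 1.0, 0.024, -0.001]
wrist_force: [-1.1, -0.4, 0.4]
opening: 0.599
```

```bash
python3 -c "
from h import *
goal([.511,-.004,.24],.048)"
```

```text
t 5.95 pos [0.5092 0.0024 0.0747] jawyaw 2.79 tilt 0.11 F [-1.1 -0.4  0.4] op 0.599 q [-0.23  0.26  1.89  0.    1.   -0.28]
shift [0.0013, 0.0063, -0.1653] turn [-0.05, 0.1, 0.04]
```

Raise and travel toward the lamp.

Emit:
{"fn": "step_arm", "kwargs": {"plan": [[[0,0.005,-0.05],[0,0,0]],[[0,0.005,-0.1],[0,0,0]],[[0,0.005,-0.15],[0,0,0]],[[0,0.01,-0.19],[0,0,0]],[[0,0.05,-0.2],[0,0,0]]], "fingers": 100}}

```text
time_s: 6.45
eef_pos: [0.5145, -0.046, 0.2812]
eef_rot: [0.001, 1.0, 0.027, 0.004]
wrist_force: [1.1, -0.7, -0.1]
opening: 0.996
```

```bash
python3 -c "
from h import *
goal([.449,-.360,.25],-.1574)"
```

```text
t 6.45 pos [ 0.5145 -0.046   0.2812] jawyaw 3.08 tilt 0.5 F [ 1.1 -0.7 -0.1] op 0.996 q [-0.32  0.01  1.71  0.    1.42 -0.37]
shift [-0.0825, 0.31, 0.0309] turn [0.04, -0.49, 12.1]
```

Emit:
{"fn": "step_arm", "kwargs": {"plan": [[[-0.082,0.31,0.02],[0,0,12.0]],[[-0.082,0.31,0.02],[0,0,12.0]],[[-0.082,0.31,0.02],[0,0,12.0]],[[-0.082,0.31,0.02],[0,0,12.0]],[[-0.082,0.31,0.02],[0,0,12.0]]]}}

```text
time_s: 6.95
eef_pos: [0.4596, -0.2934, 0.2595]
eef_rot: [-0.0, 0.997, -0.08, -0.0]
wrist_force: [0.8, 0.3, 0.1]
opening: 1.001
```

Emit:
{"fn": "step_arm", "kwargs": {"plan": [[[-0.016,0.06,0.0],[0,0,0]],[[-0.016,0.06,0.0],[0,0,0]],[[-0.016,0.06,0.0],[0,0,0]]]}}

```text
time_s: 7.25
eef_pos: [0.434, -0.3499, 0.2592]
eef_rot: [-0.001, 0.997, -0.082, -0.0]
wrist_force: [-0.6, 0.1, 0.0]
opening: 0.995
```

```bash
python3 -c "
from h import *
im=viewer.camera('top');np.save('top1.npy',im); crop('top',im,(160,170,350,285),'pics/t2.png',4)
im=viewer.camera('scene'); np.save('scene1.npy',im); crop('scene',im,(220,110,370,265),'pics/s2.png',4); crop('scene',im,(120,200,250,310),'pics/s2l.png',5)
goal([.449,-.360,.25],-.1574)"
```

```text
t 7.35 pos [ 0.4352 -0.3476  0.2594] jawyaw -9.22 tilt 0.08 F [ 0.5  0.6 -0.1] op 0.999 q [-0.89  0.12  1.63  0.    1.39 -0.73]
shift [0.0156, 0.0101, 0.0094] turn [-0.08, 0.02, -0.2]
```

View pics/t2.png

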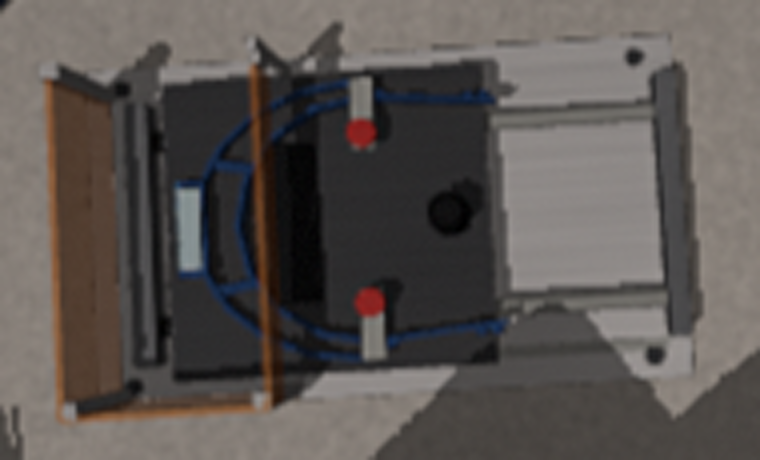

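View pics/s2.png

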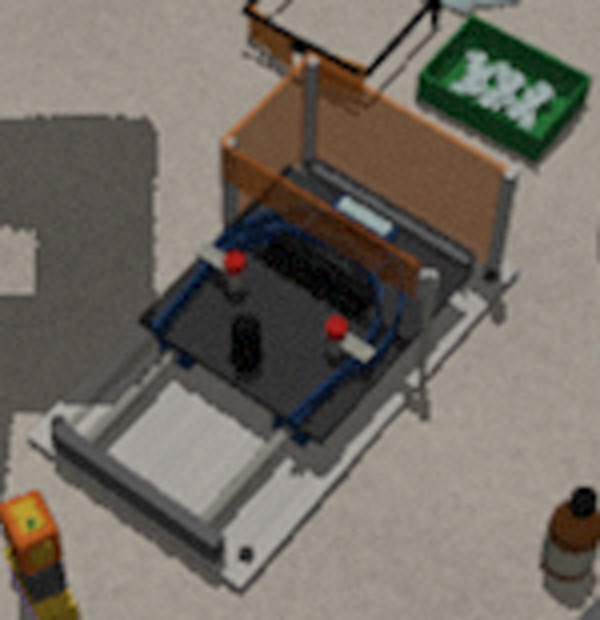

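View pics/s2l.png

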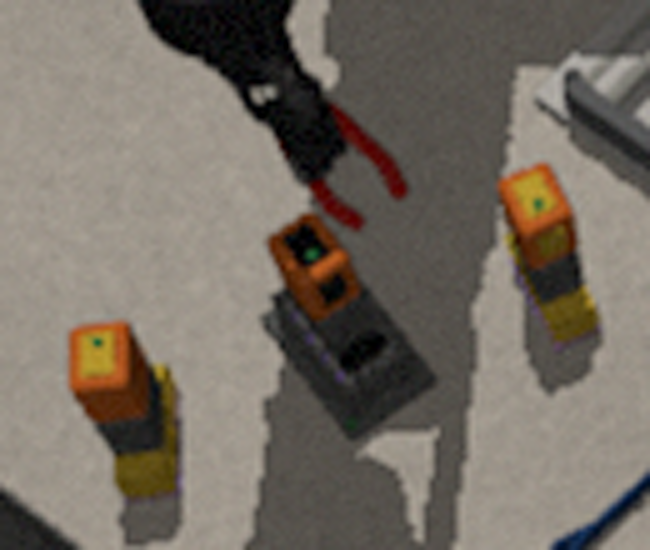

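```bash
cat > fit1.py <<'E'
from h import *
from scipy.optimize import least_squares
def px(l,t,s,L): return np.array([[l+a/s-.5,t+b/s-.5] for a,b in L])
def T(p,P):
    c,s=np.cos(p[2]),np.sin(p[2]); P=np.atleast_2d(P); return np.c_[p[0]+c*P[:,0]-s*P[:,1],p[1]+s*P[:,0]+c*P[:,1],P[:,2]]
# frame: clip home
J=[(0,-.160,.104),(.052,-.11,.091),(-.052,-.11,.091),(0,0,.077)]
tu=px(160,170,4,[(449,212),(361,133),(370,302),(189,228)])
su=px(220,110,4,[(246,327),(336,327),(234,262),(364,217)])
def res(p): P=T(p,J); return np.r_[(proj("top",P)-tu).ravel(),(proj("scene",P)-su).ravel()]
r=least_squares(res,[.5,.15,.05]); f=r.x; print("clip home",f.round(4)); print(res(f).reshape(2,-1,2).round(1))
BX=[(a,b,.077) for a,b in [(.025,.006),(-.025,.006),(-.025,-.006),(.025,-.006),(.025,.006)]]
pts=[T(f,BX)]+[T(f,[j]) for j in J]
crop("top",np.load("top1.npy"),(180,190,290,270),"pics/t3.png",5,pts);crop("scene",np.load("scene1.npy"),(265,125,345,205),"pics/s3.png",6,pts)
a=cv2.imread("pics/t3.png");b=cv2.imread("pics/s3.png");h=max(a.shape[0],b.shape[0]);m=np.hstack([cv2.copyMakeBorder(i,0,h-i.shape[0],0,0,0) for i in (a,b)])
cv2.imwrite("pics/clip3.png",cv2.resize(m,None,fx=800/m.shape[1],fy=800/m.shape[1]))
E
python3 fit1.py
```

```text
clip home [0.5035 0.1557 0.0513]
[[[-0.5 -0.1]
  [ 0.3 -0.1]
  [ 0.3  0.3]
  [ 0.8  0.3]]

 [[ 0.2 -0.5]
  [ 0.3 -0.1]
  [ 0.3 -0.3]
  [ 0.5  0.2]]]
```

View pics/clip3.png

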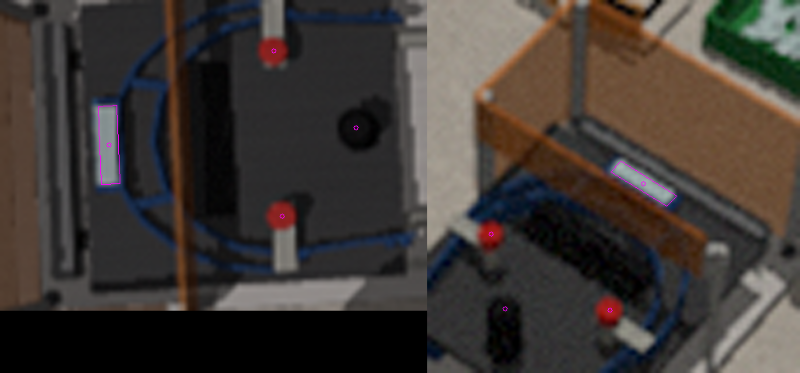

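Emit:
{"fn": "step_arm", "kwargs": {"plan": [[[0.0156,0.0101,0.02],[0,0,-0.2]],[[0.0156,0.0101,0.05],[0,0,-0.2]],[[0.0156,0.0101,0.06],[0,0,-0.2]],[[0.0156,0.0101,0.06],[0,0,-0.2]],[[0.0156,0.0101,0.06],[0,0,-0.2]]]}}

```text
time_s: 7.85
eef_pos: [0.4494, -0.3605, 0.2007]
eef_rot: [0.0, 0.997, -0.078, 0.0]
wrist_force: [-0.5, -1.3, 0.5]
opening: 1.0
```

```bash
python3 -c "
from h import *
im=viewer.camera('scene'); p=telemetry.get_obs()['eef_pos']
crop('scene',im,(140,190,250,300),'pics/s4.png',5,[np.array([[.449,-.36,.147],p]),np.array([[.449,-.36,.147]])])
im=viewer.camera('top'); crop('top',im,(360,180,470,290),'pics/t4.png',5,[np.array([[.449,-.36,.147],p]),np.array([[.449,-.36,.147]])])
goal([.449,-.360,.111],-.1574)"
```

```text
t 7.95 pos [ 0.4495 -0.3615  0.2015] jawyaw -8.99 tilt 0.15 F [0.4 0.1 0.4] op 1.003 q [-0.88  0.22  1.64  0.    1.28 -0.73]
shift [-0.0009, -0.0015, 0.0905] turn [0.1, -0.12, 0.03]
```

View pics/s4.png

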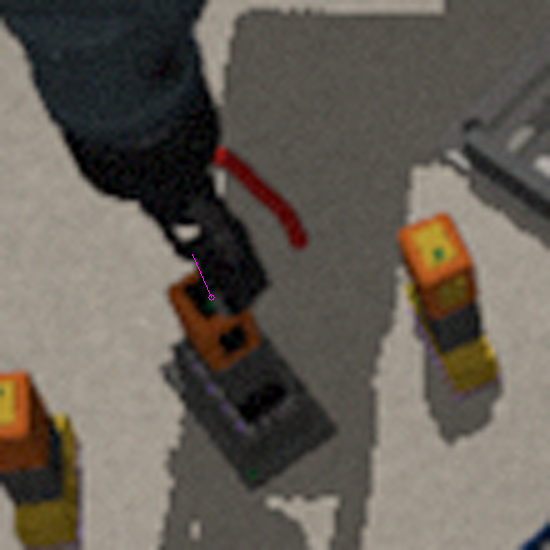

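View pics/t4.png

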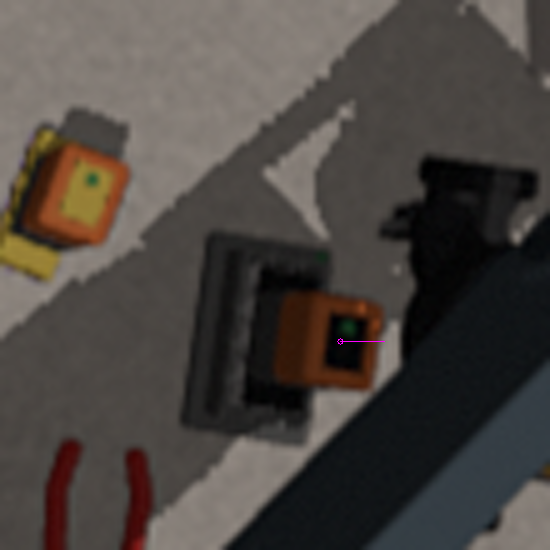

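Emit:
{"fn": "step_arm", "kwargs": {"plan": [[[-0.001,0.001,0.04],[0,0,0]],[[-0.001,0.001,0.07],[0,0,0]],[[-0.001,0.001,0.09],[0,0,0]],[[-0.001,0.001,0.09],[0,0,0]],[[-0.001,0.001,0.09],[0,0,0]]]}}

```text
time_s: 8.45
eef_pos: [0.448, -0.3627, 0.111]
eef_rot: [0.0, 0.997, -0.079, 0.0]
wrist_force: [0.3, 0.2, 0.7]
opening: 0.997
```

```bash
python3 -c "
from h import *
goal([.449,-.3625,.111],-.1574)"
```

```text
t 8.45 pos [ 0.448  -0.3627  0.111 ] jawyaw -9.03 tilt 0.08 F [0.3 0.2 0.7] op 0.997 q [-0.89  0.33  1.7   0.    1.11 -0.73]
shift [0.0009, -0.0003, 0.0] turn [0.05, -0.06, -0.01]
```

Emit:
{"fn": "step_arm", "kwargs": {"plan": [[[0,0,0],[0,0,0]],[[0,0,0],[0,0,0]],[[0,0,0],[0,0,0]],[[0,0,0],[0,0,0]],[[0,0,0],[0,0,0]]], "fingers": 0}}

```text
time_s: 8.95
eef_pos: [0.448, -0.3629, 0.1111]
eef_rot: [0.001, 0.997, -0.079, 0.001]
wrist_force: [-1.6, 0.7, 7.0]
opening: 0.484
```

Emit:
{"fn": "step_arm", "kwargs": {"plan": [[[0,0,-0.005],[0,0,0]],[[0,0,-0.015],[0,0,0]],[[0,0,-0.03],[0,0,0]],[[0,0,-0.045],[0,0,0]],[[0,0,-0.06],[0,0,0]]]}}

```text
time_s: 9.45
eef_pos: [0.4478, -0.3623, 0.1715]
eef_rot: [0.0, 0.997, -0.079, 0.0]
wrist_force: [1.0, -0.7, -3.3]
opening: 0.486
```

Emit:
{"fn": "step_arm", "kwargs": {"plan": [[[0,0,-0.03],[0,0,0]],[[0,0,-0.06],[0,0,0]],[[0,0,-0.09],[0,0,0]],[[0,0,-0.12],[0,0,0]],[[0,0,-0.135],[0,0,0]]]}}

```text
time_s: 9.95
eef_pos: [0.4483, -0.363, 0.3093]
eef_rot: [0.002, 0.997, -0.079, 0.002]
wrist_force: [0.0, -0.5, -3.0]
opening: 0.484
```

```bash
python3 -c "
from h import *
im=viewer.camera('scene'); np.save('scene2.npy',im); crop('scene',im,(120,140,250,300),'pics/s5.png',4)
im=viewer.camera('top'); np.save('top2.npy',im); crop('top',im,(380,160,560,310),'pics/t5.png',4)
goal([.5035,.156,.305],.050)"
```

```text
t 10.05 pos [ 0.4484 -0.3631  0.3082] jawyaw -9.02 tilt 0.34 F [ 0.4 -0.3 -3.3] op 0.488 q [-0.89  0.13  1.52  0.    1.48 -0.73]
shift [-0.027, -0.5213, 0.001] turn [0.25, -0.23, -11.89]
```

View pics/s5.png

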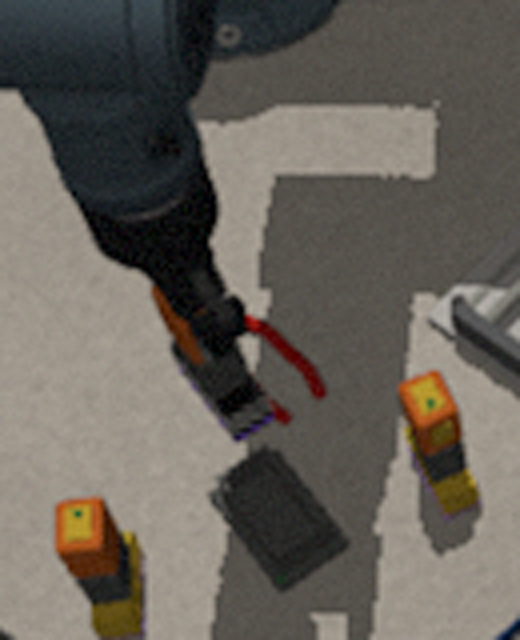

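View pics/t5.png

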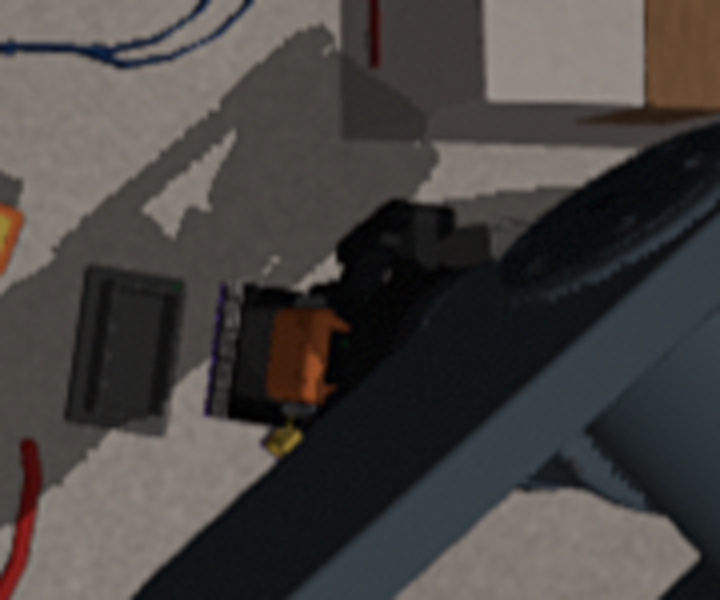

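```bash
python3 -c "
from h import *
p=np.array([.4484,-.3631,.3082]); o=telemetry.get_obs(); Rt=rot(o['eef_rot'])
def L(a,b,h): # lamp frame at tool: window 0.110 below grasp
    return p+Rt@np.array([a,b,-.011+.110-h])
def box(a,b,h): return np.array([L(x,y,h) for x,y in [(a,b),(-a,b),(-a,-b),(a,-b),(a,b)]])
pts=[box(.035,.015,0),box(.035,.015,.04),box(.021,.017,.085),box(.021,.017,.135)]
print([L(x,-.015,0).round(3) for x in(.035,-.035)], Rt.round(2))
crop('scene',np.load('scene2.npy'),(145,200,205,260),'pics/s6.png',7,pts); crop('top',np.load('top2.npy'),(420,215,485,275),'pics/t6.png',7,pts)
a=cv2.imread('pics/s6.png');b=cv2.imread('pics/t6.png');m=np.hstack([a,b]);cv2.imwrite('pics/st6.png',cv2.resize(m,None,fx=800/m.shape[1],fy=800/m.shape[1]))
"
```

```text
[array([ 0.486, -0.354,  0.209]), array([ 0.417, -0.343,  0.209])] [[ 0.99 -0.16  0.  ]
 [-0.16 -0.99 -0.  ]
 [ 0.    0.   -1.  ]]
```

View pics/st6.png

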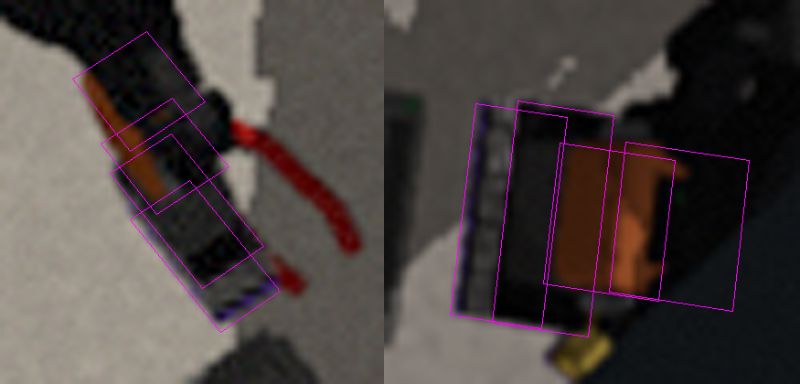

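Emit:
{"fn": "step_arm", "kwargs": {"plan": [[[-0.002,-0.035,0],[0,0,-0.5]],[[-0.005,-0.08,0],[0,0,-1.5]],[[-0.007,-0.125,0],[0,0,-3]],[[-0.009,-0.17,0],[0,0,-4]],[[-0.011,-0.215,0],[0,0,-5]]]}}

```text
time_s: 10.55
eef_pos: [0.4695, -0.146, 0.3027]
eef_rot: [-0.001, 0.999, -0.035, -0.001]
wrist_force: [0.7, -0.3, -4.1]
opening: 0.486
```

Emit:
{"fn": "step_arm", "kwargs": {"plan": [[[0.015,-0.045,0],[0,0,-1.5]],[[0.015,-0.09,0],[0,0,-3]],[[0.015,-0.13,0],[0,0,-4]],[[0.015,-0.16,0],[0,0,-5]],[[0.015,-0.18,0],[0,0,-6.5]]]}}

```text
time_s: 11.05
eef_pos: [0.4969, 0.033, 0.3027]
eef_rot: [-0.001, 1.0, 0.023, -0.002]
wrist_force: [0.6, 0.1, -3.5]
opening: 0.482
```

```bash
python3 -c "
from h import *
goal([.5035,.157,.300],.050)"
```

```text
t 11.05 pos [0.4969 0.033  0.3027] jawyaw 2.64 tilt 0.19 F [ 0.6  0.1 -3.5] op 0.482 q [-0.17 -0.04  1.71  0.    1.47 -0.22]
shift [0.0123, -0.1236, 0.0029] turn [-0.07, 0.17, -0.23]
```

Emit:
{"fn": "step_arm", "kwargs": {"plan": [[[0.003,-0.035,0],[0,0,-0.2]],[[0.007,-0.075,0],[0,0,-0.2]],[[0.01,-0.105,0],[0,0,-0.2]],[[0.012,-0.12,0],[0,0,-0.2]],[[0.0125,-0.1235,0],[0,0,-0.2]]]}}

```text
time_s: 11.55
eef_pos: [0.5044, 0.1556, 0.3032]
eef_rot: [0.0, 1.0, 0.024, -0.001]
wrist_force: [0.9, -1.6, -3.7]
opening: 0.486
```

Emit:
{"fn": "step_arm", "kwargs": {"plan": [[[0,0,0.005],[0,0,0]],[[0,0,0.015],[0,0,0]],[[0,0,0.03],[0,0,0]],[[0,0,0.04],[0,0,0]],[[0,0,0.04],[0,0,0]]]}}

```text
time_s: 12.05
eef_pos: [0.5038, 0.1536, 0.2619]
eef_rot: [0.0, 1.0, 0.023, -0.002]
wrist_force: [0.2, -0.6, -3.8]
opening: 0.484
```

```bash
cat > chk.py <<'E'
from h import *
import sys
k=sys.argv[1]
S=viewer.camera('scene'); Tm=viewer.camera('top'); o=telemetry.get_obs(); p=o['eef_pos']; Rt=rot(o['eef_rot'])
def L(a,b,h): return p+Rt@np.array([a,b,-.011+.110-h])
def box(a,b,h): return np.array([L(x,y,h) for x,y in [(a,b),(-a,b),(-a,-b),(a,-b),(a,b)]])
pts=[box(.035,.015,0),box(.035,.015,.04),box(.021,.017,.085),box(.021,.017,.135)]
crop('scene',S,(260,90,360,200),f'pics/s{k}.png',5); crop('scene',S,(260,90,360,200),f'pics/so{k}.png',5,pts)
crop('top',Tm,(150,160,250,270),f'pics/t{k}.png',5); crop('top',Tm,(150,160,250,270),f'pics/to{k}.png',5,pts)
for n in 'st':
    a=cv2.imread(f'pics/{n}{k}.png');b=cv2.imread(f'pics/{n}o{k}.png');m=np.hstack([a,b]);cv2.imwrite(f'pics/{n}p{k}.png',cv2.resize(m,None,fx=.8,fy=.8))
goal([.5035,.157,.186],.050)
E
python3 chk.py 7
```

```text
t 12.15 pos [0.5051 0.154  0.2643] jawyaw 2.63 tilt 0.05 F [-0.1 -0.5 -2.3] op 0.484 q [ 0.07  0.05  1.7  -0.    1.39  0.02]
shift [-0.0014, -0.0031, 0.0783] turn [0.0, 0.05, -0.23]
```

View pics/sp7.png

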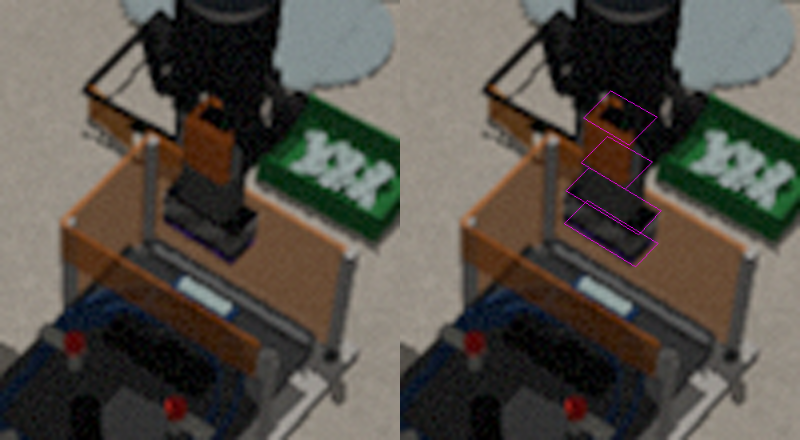

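View pics/tp7.png

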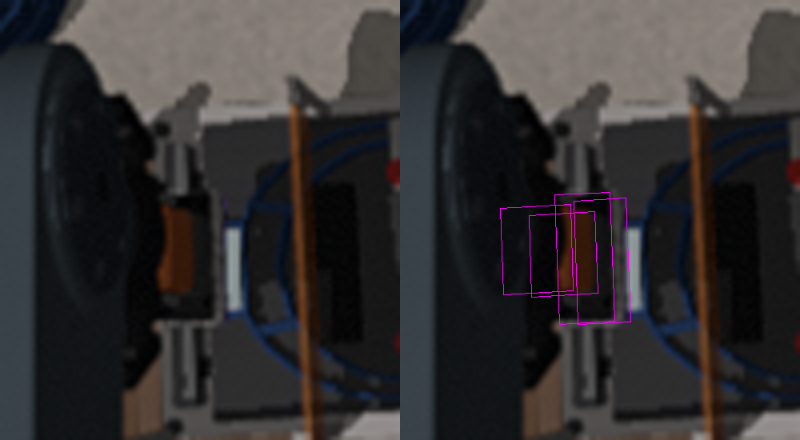

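Emit:
{"fn": "step_arm", "kwargs": {"plan": [[[-0.001,-0.002,0.012],[0,0,-0.2]],[[-0.001,-0.002,0.025],[0,0,-0.2]],[[-0.001,-0.002,0.04],[0,0,-0.2]],[[-0.001,-0.002,0.05],[0,0,-0.2]],[[-0.001,-0.002,0.055],[0,0,-0.2]]]}}

```text
time_s: 12.65
eef_pos: [0.5032, 0.1563, 0.2079]
eef_rot: [0.0, 1.0, 0.025, -0.001]
wrist_force: [-0.6, -0.6, -2.5]
opening: 0.485
```

```bash
python3 chk.py 8
```

```text
t 12.75 pos [0.5035 0.1563 0.2087] jawyaw 2.88 tilt 0.1 F [-0.4  0.4 -2.2] op 0.488 q [ 0.08  0.11  1.76 -0.    1.28  0.03]
shift [0.0, -0.0007, 0.0227] turn [0.0, 0.1, 0.01]
```

View pics/sp8.png

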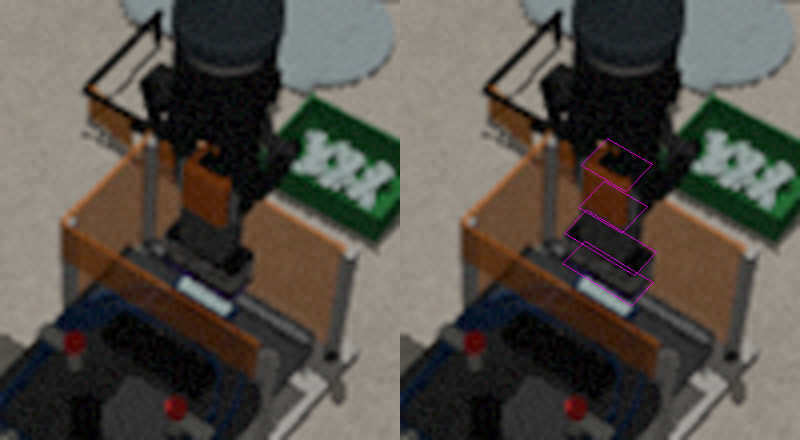

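View pics/tp8.png

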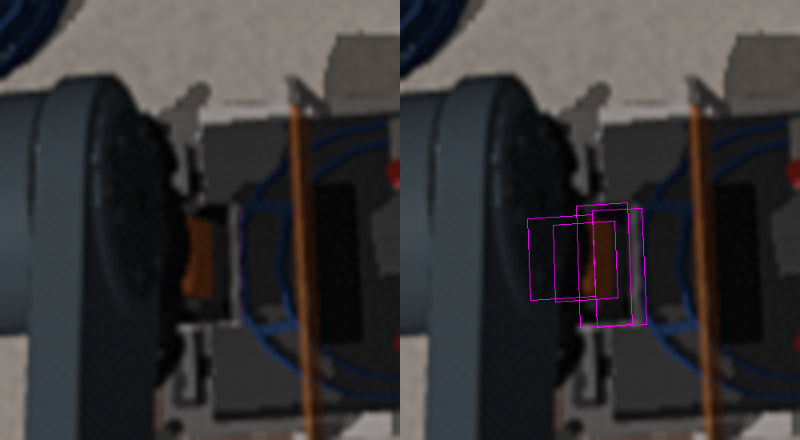

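Emit:
{"fn": "step_arm", "kwargs": {"plan": [[[0,-0.0003,0.006],[0,0,0]],[[0,-0.0003,0.012],[0,0,0]],[[0,-0.0003,0.017],[0,0,0]],[[0,-0.0003,0.02],[0,0,0]],[[0,-0.0003,0.021],[0,0,0]]]}}

```text
time_s: 13.25
eef_pos: [0.5039, 0.1566, 0.1882]
eef_rot: [0.0, 1.0, 0.025, -0.0]
wrist_force: [-0.5, -0.6, -4.5]
opening: 0.486
```

Emit:
{"fn": "step_arm", "kwargs": {"plan": [[[0,0,0],[0,0,0]],[[0,0,0],[0,0,0]]]}}

```text
time_s: 13.45
eef_pos: [0.5043, 0.1566, 0.1889]
eef_rot: [-0.0, 1.0, 0.025, 0.0]
wrist_force: [0.1, 0.3, -3.0]
opening: 0.483
```

```bash
sed -i 's/(260,90,360,200)/(275,110,355,190)/g;s/^crop(.scene.*/&/' chk.py; python3 chk.py 9
```

```text
t 13.55 pos [0.5043 0.1566 0.189 ] jawyaw 2.87 tilt 0.03 F [ 0.8  0.1 -3.3] op 0.489 q [0.08 0.13 1.77 0.   1.24 0.03]
shift [-0.0008, -0.0004, 0.003] turn [-0.0, -0.03, 0.0]
```

View pics/sp9.png

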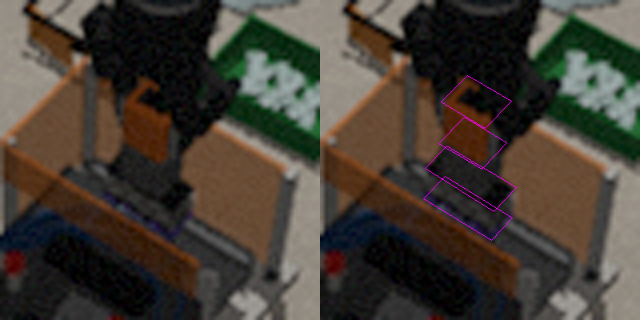

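View pics/tp9.png

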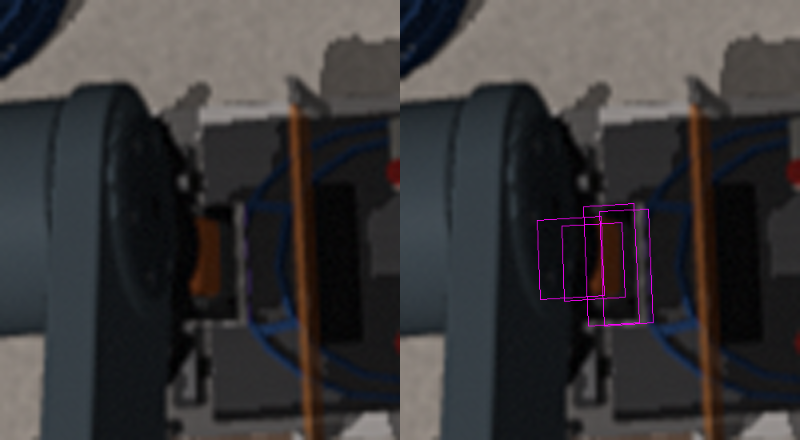

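Emit:
{"fn": "step_arm", "kwargs": {"plan": [[[-0.001,0.001,0.001],[0,0,0]],[[-0.001,0.001,0.002],[0,0,0]],[[-0.001,0.001,0.003],[0,0,0]],[[-0.001,0.001,0.003],[0,0,0]],[[-0.001,0.001,0.003],[0,0,0]]]}}

```text
time_s: 14.05
eef_pos: [0.5031, 0.1556, 0.1857]
eef_rot: [-0.0, 1.0, 0.025, -0.0]
wrist_force: [0.9, -0.8, -3.5]
opening: 0.487
```

Emit:
{"fn": "step_arm", "kwargs": {"plan": [[[0,0,0],[0,0,0]],[[0,0,0],[0,0,0]],[[0,0,0],[0,0,0]],[[0,0,0],[0,0,0]]]}}

```text
time_s: 14.45
eef_pos: [0.5032, 0.1556, 0.1858]
eef_rot: [-0.0, 1.0, 0.025, 0.0]
wrist_force: [0.1, -0.4, -3.4]
opening: 0.487
```

```bash
python3 - <<'E'
from h import *
goal([.5035,.156,.186],.050)
S=viewer.camera('scene'); Tm=viewer.camera('top')
cv2.imwrite('pics/S10.png',cv2.resize(S[:,:,::-1],(800,600))); 
# jig still home? compare with earlier picture
crop('scene',S,(255,110,355,200),'pics/s10.png',8)
for n,a,b,bx in (('top',np.load('top1.npy'),Tm,(230,185,330,270)),):
    l,t,r,bb=bx; m=np.hstack([cv2.resize(i[t:bb,l:r,::-1],None,fx=4,fy=4) for i in (a,b)]); cv2.imwrite('pics/t10.png',m)
E
```

```text
t 14.45 pos [0.5032 0.1556 0.1858] jawyaw 2.87 tilt 0.01 F [ 0.1 -0.4 -3.4] op 0.487 q [0.07 0.13 1.78 0.   1.23 0.02]
shift [0.0003, -0.0004, -0.0002] turn [-0.0, -0.01, 0.0]
```

View pics/s10.png

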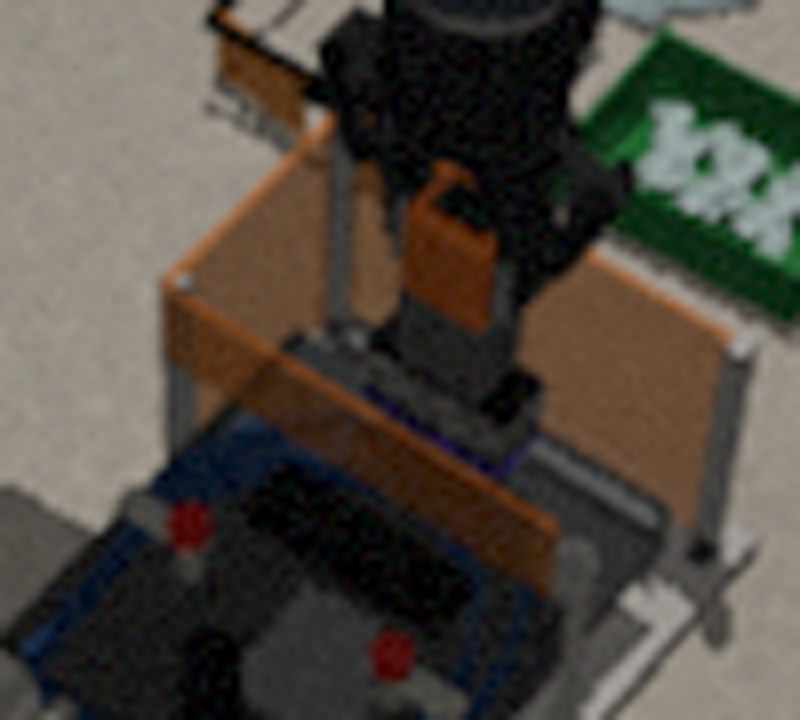

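View pics/t10.png

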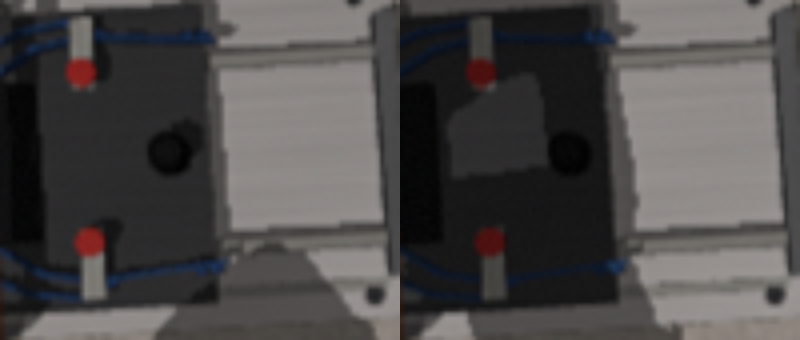

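View pics/S10.png

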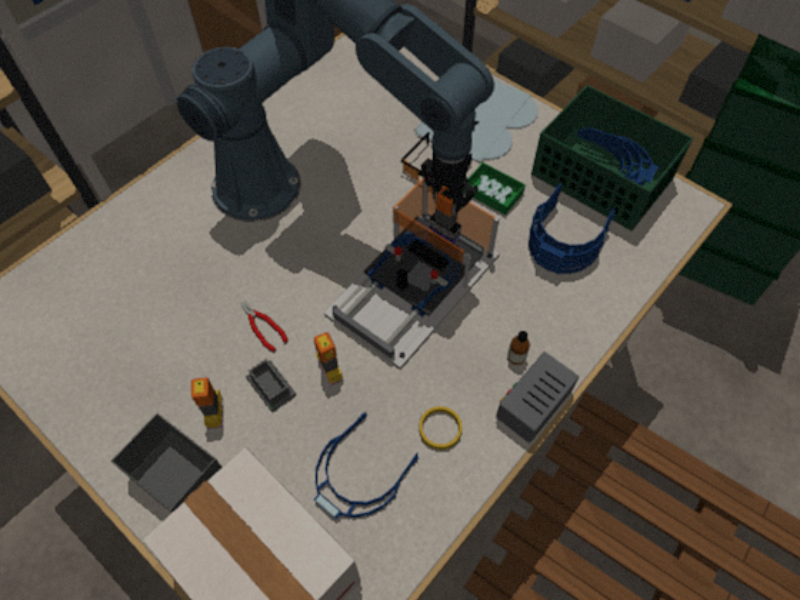

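The pictures show the lamp held upright over the clip. The jig is where it was left: its knob shows at the same pixel as before. All the bystanders are in place.

```bash
python3 -c "
from bench import ticket
print(ticket.hand_in())"
```

```text
the job is handed in; nothing more can be done
None
```

I slid the jig home by its knob, then lifted the lamp out of its cradle and carried it over the guard. It is now held upright above the clip. The job was handed in at about 14.5 s; no verdict is reported.

- **Jig:** I pushed it until it met the stop, with 16–21 N of resistance and no further movement. In the last top picture the knob is where it was after the push.
- **Lamp position:** The gripper is at (0.503, 0.156) m; I measured the clip at (0.5035, 0.156) m. The lamp lines up lengthwise within about 0.1° by the gripper angle, and the tool is tilted about 0.01°.
- **Height above the clip:** The gap works out at about 10 mm, taken from the gripper height and the given lamp size.
- **Contact:** The wrist force of 3.4 N is the lamp's weight alone, so nothing suggests it is touching anything. The gripper opening (0.487) matches the 42 mm handle.
- **Bystanders:** All of them look unmoved in the last scene picture.

**Disagreements:**
- **Overlays:** The drawn lamp outlines were off from the pictures by 1–2 pixels (about 2–3 mm), and not always in the same direction. The true gap could be about 2 mm larger than 10 mm, and the centring could be off by 2–3 mm, both within the limits.
- **Jig start:** It measured about 30 mm along its travel at the start, although the task says nearly out.

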